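# Power the inspection lamp and hold the seedling pen's gate ajar

## Robot

A 6-joint arm with a two-finger parallel gripper is mounted at the origin on the work surface. World frame = base frame: x ahead of the robot, y to its left, z up, the work surface at z = 0. Lengths are in m, angles in rad, forces in N, time in s.
With the tool pointing down it reaches from about 0.375 to 0.975 m from the base axis. Payload 3.8 kg.
Tool frame: the origin (TCP) lies midway between the tips of the shut fingers; the grasp point (between the pads) lies 19 mm behind it; z points along the fingers, y is the line along which they close (so a half turn about z gives the same grasp; the last joint's range is limited). The gripper opens to 88 mm and grips with 3 to 60 N. Pads are 18 mm wide; open, the fingers measure 123 mm over their backs; the gripper's body (75 mm by 187 mm) begins 45 mm behind the grasp point.
Start: joints at [1.078, 0.264, 1.604, -0, 1.274, -0.037], TCP at [0.297, 0.606, 0.239] pointing down, gripper open.
Joint ranges: [-2.63, 2.63], [-0.94, 2.18], [0.31, 2.57], [-1.31, 4.45], [0, 2.66], [-2.55, 2.55]. Speed limits (rad/s): [2.57, 2.57, 3.14, 3.14, 3.14, 3.14].

## Interface

Orientations are given as a rotation vector (axis times angle).
In Python, from cell import manip, inverse_kinematics, cams, order gives the robot as it stands. Calls block until the motion is done:
- manip.move_pose(position, orientation): joint-space move of the TCP to a pose.
- manip.move_linear(position, rate=0.15, rot=None): straight line of the TCP; rot=None keeps the orientation; rate is the mean speed in m/s.
- manip.set_joints(angles): joint-space move.
- manip.set_gripper(opening, force=None): finger opening in m; force is the grip in N (None keeps the last); returns when the fingers have stopped.
- manip.dwell(seconds).
- inverse_kinematics(position, orientation): joint angles nearest the present ones, or None.
- manip.state(): the state.
- cams.capture(name): name is "scene" or "side" or "wrist"; returns a dict with "image" (480x640x3 uint8, blue, green, red), "z_map" (480x640 float32, m along the optical axis (not along the pixel's ray), 0 where there is no reading), "intrinsics" (3x3 intrinsics, pixels), "position" and "orientation" of the camera in the world; the wrist camera has in their place "T_tool_cam" (4x4, takes a point from camera to tool coordinates, whose origin is the TCP and whose axes are the flange's). Camera axes: x right, y down, z forward; pixel columns grow to the right and rows downward; lengths in m; the calibration is good to about 2 mm. A picture is of the moment at which its call begins: read the wrist's pose just before it.
A pose or a line that the arm cannot do raises manip.IKError and nothing moves.
- order.close_job(): hands the job in; it is judged then, once.
The state is a dict: "clock": time; "joint_pos": joint angles; "joint_velocities": joint speeds; "tau": joint torques, N m; "tool_pos": TCP position; "tcp_rot": TCP orientation; "contact_force": force on the tool from outside, world axes, zero at the start; "moment": the same for the moment, N m; "gripper_width": finger opening in m; "grasp_force": force on a finger pad.
Only numpy, scipy, OpenCV 4.12 (cv2) and the standard library are available. Lean on these libraries where they do the work, as an engineer would, in place of code of your own. Each camera call takes 0.05 s, during which the arm holds its last target. There are 200 camera calls.

## Task

Get the seedling pen ready for me to look inside: first slide the battery into the work lamp's shoe, from its open mouth, until it is fully home against the stop with the latch sprung up behind it, and let go of it. Then lift the pen gate's sagging bolt so that its toe comes over the keeper's bent-up lip while you draw it back clear of the keeper, swing the gate towards the robot until it stands about 6 cm open, and finish there still holding it steady against its closing spring. Leave the spray bottle, the potted seedling and the tape roll where they stand.

Things in the scene. Friction and masses are not known exactly. Their poses are not given: they have to be found in the camera images.
- battery: Loose battery pack, orange with black foot, 0.26 to 0.44 kg. Origin: centre of its underside; x along its length. Foot 90 (x) x 58 (y) x 10 mm high; above it the body, 84 (x) x 46 (y), up to 60 mm above the underside: pinch the body across its 46 mm, fingertips over 24 mm up, to pass above the rails. Both ends are alike: it may go in either way round. Starts flat on the table.
- shoe_home (a point): Where the battery's origin is when home: on the floor of the fixed work lamp's shoe, 14 mm above the table. Its x axis is the direction of insertion, yawed with the lamp. End stop face at x = +46 mm. Black floor plate 100 mm wide, x = -195 to +135 mm. Put the battery down on it with its origin near point shoe_mouth and slide it along +x, carried level 1 to 2 mm off the floor.
- shoe_mouth (a point): On the shoe floor at x = -138 mm of shoe_home, in front of mouth and latch. Two orange rails, inner faces 61 mm apart, 18 mm high, from x = -30 to +50 mm, have lips over the battery's foot (14 mm above the floor, 50 mm apart, turned up to 21 mm at the mouth); flares guide it in, about 85 mm apart at x = -71 mm. Yellow lamp head on a post at x = 112 mm, 100 mm wide, 177 mm high.
- shoe_latch (a joint): Steel leaf spring in the middle of the shoe floor, pivot at x = -87 mm, free end at x = -45 mm of shoe_home. 0 = sprung up about 4 mm; about 0.09 rad or more = pressed flat under the battery (about 1.5 N at its free end). It rises again behind the battery when the battery is home, and then stops it sliding back.
- bolt_knob (a point): Centre of the top of the bolt's pull post: brass, round, 16 mm diameter, upright (leaning 3 degrees), top about 200 mm above the table; free for gripping to 50 mm below its top (the bolt's rod lies below that). Axes: y along the bolt towards its nose, so drawing the bolt moves the knob along -y; x away from the robot into the pen (yawed with the gate).
- bolt (a joint): How far the bolt is drawn back, m, 0 = shot home as built to 0.048 = fully back. Sliding friction about 2 N. Its nose is clear of the keeper and of the latch post from 0.026 on.
- bolt_barrel (a joint): Tilt, rad, of the loose barrel that carries the bolt and swivels on a screw 112 mm from the knob's axis, towards the gate's hinge: 0 = sagging, where gravity leaves it, to 0.09 = lifted to its stop. Lift the knob to raise it: 10 mm there is 0.09 rad, 17 mm at the toe. The toe clears the lip from about 0.045 rad (5 mm at the knob). Once drawn back it may be lowered.
- bolt_toe (a point): Centre of the underside of the bolt's downturned toe at its nose (10 mm along the bolt, 12 mm wide), 77 mm from the knob's axis. Shot home it hangs behind the keeper's lip.
- keeper_lip (a point): Top edge of the keeper's bent-up lip, middle, on the pen's fixed latch post, 122 mm above the table; lip 4 mm thick; the toe hangs about 8 mm below its top, behind it. Two steel cheeks 19 mm apart, 38 mm high, stand either side of the bolt's nose and keep the gate shut while the nose is between them. x axis: into the pen, away from the robot.
- gate: Wooden gate (barrel and bolt on its top rail), 239 mm long, 36 thick, top 110 mm above the table. Origin on the vertical hinge line, at table height; y along the gate to the latch edge (y = 250 mm), x away from the robot into the pen. The knob stands at x = 0, y = 192 mm, bolt shot. The fixed slatted pen behind it is 345 wide, 285 deep, 110 high; its front posts are 45 mm square.
- gate_edge (a point): Top of the gate's latch edge, 250 mm from the hinge line. Shut, it is in line with keeper_lip, 8.5 mm from it and 12 mm lower. From shut the gate turns one way: its edge swings towards the robot, along -x of keeper_lip; 60 mm open is 0.24 rad. A spring shuts it: about 2.3 N at the knob when shut, 4 N at 0.25 rad, bolt drawn. The knob, bolt drawn, moves on a circle about the hinge line.
- spray: Bystander: white spray bottle, 60 mm diameter, 150 mm tall; origin centre of underside.
- seedling: Bystander: potted seedling, terracotta pot 76 mm diameter, 65 mm tall, foliage to about 130 mm; origin centre of underside.
- tape: Bystander: roll of brown packing tape lying flat, 90 mm diameter, 48 mm tall; origin centre of underside.
Not all that is in view belongs to the job. There is more than one size of the battery; the job needs the middle-sized.

How it is judged:
On the way, in this order (a step that is already met when the one before it is completed fails the run):
1. battery home in the shoe, latch up behind it, let go of (distance between battery and shoe_home below 0.006 m and value of joint shoe_latch below 0.03 rad and contact force between the fingers and battery below 0.1 N), for 0.2 s.
2. bolt lifted with its toe above the lip (value of joint bolt_barrel above 0.038 rad).
3. bolt drawn clear of the keeper (value of joint bolt above 0.026 m), for 0.1 s.
At the end, for the whole second after the job is handed in: The gate's latch edge stands 37 to 88 mm open towards the robot, the gate still (under 0.1 rad/s) and held by the fingers (over 1 N on the gate or its bolt), and the battery is still home (within 6 mm of shoe_home, latch up behind it, under 0.03 rad) (x of gate_edge in the frame of keeper_lip between -0.088 and -0.037 m and angular speed of gate below 0.1 rad/s and contact force between the fingers and gate above 1 N and distance between battery and shoe_home below 0.006 m and value of joint shoe_latch below 0.03 rad); the arm keeps its last pose, push and grip.
It fails at once if spray bottle moved over 30 mm or tipped (distance of spray from where it was at the start of the episode above 0.03 m or angle between spray's own z axis and vertical above 0.5 rad).
It fails at once if potted seedling moved over 30 mm or tipped (distance of seedling from where it was at the start of the episode above 0.03 m or angle between seedling's own z axis and vertical above 0.5 rad).
It fails at once if tape roll moved over 30 mm (distance of tape from where it was at the start of the episode above 0.03 m).
It also fails if it takes over 54 s, if anything falls off the work surface, if the arm or the gripper's body presses on something with over 40 N, if the wrist force passes 120 N, or if a joint passes its speed limit or range.

## Working session

There is one attempt and no reset: what is moved stays moved. The work goes in short steps, each a Python script; the robot and the scene stay as the last script left them, time stands still between calls to the robot, and variables do not carry over. Pictures are saved under pics/ and viewed, at most 10 in all, crops included, and the job is handed in when it is done.

```bash
mkdir -p pics; ls; cat > h.py <<'E'
import numpy as np, cv2
from scipy.spatial.transform import Rotation as R
from cell import manip, inverse_kinematics, cams, order
def cap(n):
    s=manip.state(); c=cams.capture(n)
    K=np.array(c["intrinsics"]); z=c["z_map"]
    v,u=np.mgrid[:480,:640]
    P=np.stack([(u-K[0,2])/K[0,0]*z,(v-K[1,2])/K[1,1]*z,z],-1)
    if n=="wrist":
        T=np.array(c["T_tool_cam"]); P=P@T[:3,:3].T+T[:3,3]
        P=P@R.from_rotvec(s["tcp_rot"]).as_matrix().T+s["tool_pos"]
    else:
        o=np.array(c["orientation"]); M=o if o.shape==(3,3) else R.from_rotvec(o).as_matrix() if o.size==3 else R.from_quat(o).as_matrix()
        P=P@M.T+np.array(c["position"])
    P[z==0]=np.nan
    return c["image"],P
E
python3 - <<'E'
from h import *
c=cams.capture("scene"); print(c["position"],c["orientation"],c["intrinsics"])
for n in ["scene","side"]:
    im,P=cap(n); cv2.imwrite(f"pics/{n}.png",im); np.savez(f"{n}.npz",im=im,P=P)
    print(n,np.nanmedian(P[...,2]))
print(manip.state())
E
```

```text
pics
[1.1038154  0.49884691 0.92627866] [-1.0948549  -2.44155079  0.98206419] [[531.31483737   0.         306.44792299]
 [  0.         531.31483737 244.31876349]
 [  0.           0.           1.        ]]
scene -0.0001961597997449105
side 0.0018282274215733474
{'clock': 0.15, 'joint_pos': array([ 1.07810905e+00,  2.64585330e-01,  1.60502076e+00,  2.54118774e-05,
        1.27366722e+00, -3.69129826e-02]), 'joint_velocities': array([-3.28327564e-04, -1.99749350e-03, -3.93251426e-03, -1.39448671e-03,
       -1.37803174e-05, -4.80694351e-04]), 'tau': array([ 9.73098358e-04, -5.02847993e+01, -3.57468939e+01,  7.30145141e-02,
        2.49757752e-02, -1.12656155e-04]), 'tool_pos': array([0.29686195, 0.60563594, 0.23769183]), 'tcp_rot': array([-7.09654510e-01, -3.05991465e+00,  2.53759026e-03]), 'contact_force': array([-0.46924251,  0.30647815, -0.01663735]), 'moment': array([ 0.00206378, -0.04833434,  0.0076448 ]), 'grasp_force': 0.0, 'gripper_width': 0.08815253936798252}
```

View pics/scene.png

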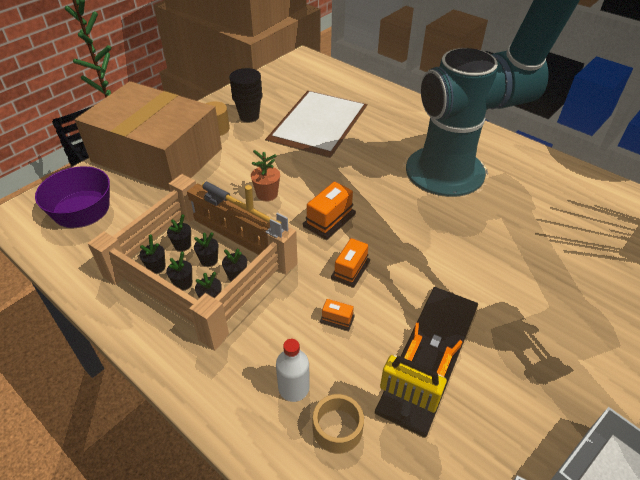

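View pics/side.png

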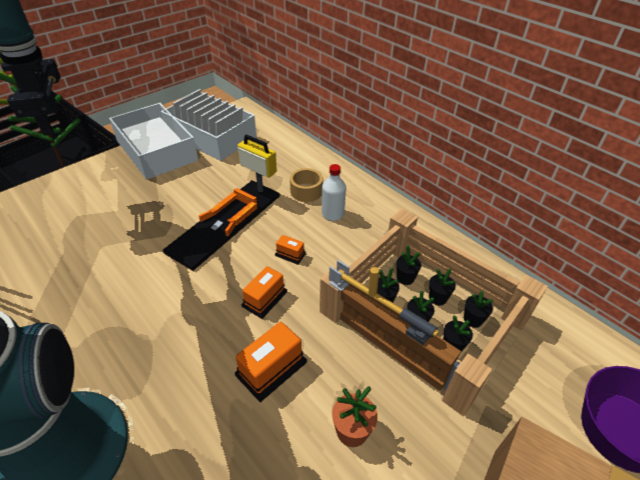

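The scene picture shows the middle battery at (350,262), the shoe plate running from (455,295) to (405,425), the knob at (249,193) and the keeper at (280,225). In the side picture the battery is at (264,290), the knob at (374,275) and the keeper at (340,272). Next I'll measure them.

```bash
python3 - <<'E'
from h import *
D={n:np.load(n+".npz") for n in("scene","side")}
def seg(n,box,cond):
    P=D[n]["P"];im=D[n]["im"].astype(int);u0,v0,u1,v1=box
    p=P[v0:v1,u0:u1].reshape(-1,3);c=im[v0:v1,u0:u1].reshape(-1,3)
    m=cond(p,c)&np.isfinite(p[:,2]);return p[m],c[m]
def rect(p):
    r=cv2.minAreaRect((p[:,:2]*1000).astype(np.float32));return np.round(r[0],1),np.round(r[1],1),round(r[2],1)
org=lambda p,c:(c[:,2]>140)&(c[:,0]<90)
for n,b in(("scene",(325,232,380,290)),("side",(238,262,292,320))):
    p,c=seg(n,b,lambda p,c:(p[:,2]>.052)&(p[:,2]<.07)); print(n,"batt top",len(p),np.median(p[:,2]),rect(p))
    p,c=seg(n,b,lambda p,c:(p[:,2]>.004)&(p[:,2]<.07)); print(n,"batt all",len(p),rect(p))
dark=lambda p,c:(c.max(1)<60)&(p[:,2]>.009)&(p[:,2]<.019)
for n,b in(("scene",(370,285,485,440)),("side",(160,180,285,270))):
    p,c=seg(n,b,dark); print(n,"plate",len(p),np.median(p[:,2]),rect(p))
    p,c=seg(n,b,lambda p,c:org(p,c)&(p[:,2]>.02)&(p[:,2]<.06)&(c[:,1]<.62*c[:,2])); print(n,"rails",len(p),np.percentile(p[:,2],[5,50,95]),rect(p))
for n,b in(("scene",(180,170,300,260)),("side",(320,250,460,400))):
    p,c=seg(n,b,lambda p,c:(p[:,2]>.18)&(p[:,2]<.23)&(c[:,2]>c[:,0]+40)); print(n,"knob",len(p),p[:,2].max() if len(p) else 0,rect(p) if len(p) else 0)
    for lo in (.15,.16,.17,.18):
        p,c=seg(n,b,lambda p,c:(p[:,2]>lo)&(p[:,2]<lo+.01)); print(lo,len(p),p.mean(0) if len(p) else 0)
    p,c=seg(n,b,lambda p,c:(p[:,2]>.104)&(p[:,2]<.115)); print(n,"railtop",len(p),rect(p))
    p,c=seg(n,b,lambda p,c:(p[:,2]>.115)&(p[:,2]<.23)); print(n,"bolt",len(p),rect(p))
    cv2.imwrite(f"pics/{n}_b.png",cv2.resize(D[n]["im"][b[1]:b[3],b[0]:b[2]],None,fx=4 if n=="side" else 5,fy=4 if n=="side" else 5,interpolation=cv2.INTER_CUBIC))
E
```

```text
scene batt top 627 0.059615366687238214 (array([454.8,  32.7]), array([86.9, 46.5]), 13.5)
scene batt all 1273 (array([422.7,  18.8]), array([174.2, 131.3]), 42.8)
side batt top 757 0.06116480501772903 (array([453.4,  31.5]), array([86. , 47.9]), 14.9)
side batt all 1527 (array([468.2,  55.7]), array([161.7, 122. ]), 50.5)
scene plate 4334 0.013734290985504105 (array([526.8, 291.5]), array([329.8,  99.3]), 13.7)
scene rails 413 [0.02835388 0.03179718 0.03497506] (array([528.7, 291.6]), array([91.4, 95.2]), 12.7)
side plate 2757 0.015670976652090163 (array([541.4, 218.8]), array([330.1, 248.7]), 13.5)
side rails 466 [0.03193553 0.03516586 0.04704003] (array([548.9, 199. ]), array([139.3, 296.5]), 2.0)
scene knob 76 0.2009578782767797 (array([ 555.7, -173.8]), array([15.3, 15.1]), 45.3)
0.15 27 [ 0.55928396 -0.18468399  0.15404985]
0.16 29 [ 0.55825436 -0.17192342  0.16488682]
0.17 22 [ 0.5579926  -0.17109396  0.17557835]
0.18 32 [ 0.55844716 -0.17121557  0.18525007]
scene railtop 1341 (array([ 563. , -240.6]), array([ 48.1, 346.6]), 6.9)
scene bolt 1057 (array([ 559.1, -198.6]), array([ 37.4, 234.7]), 5.5)
side knob 106 0.20269285458825703 (array([ 553.7, -175.2]), array([14.9, 15.2]), 87.4)
0.15 69 [ 0.5540632  -0.19550807  0.15302486]
0.16 31 [ 0.55136774 -0.17997448  0.16526276]
0.17 32 [ 0.55111297 -0.17947322  0.17559234]
0.18 33 [ 0.55078267 -0.17856841  0.18522635]
side railtop 2063 (array([ 510.7, -213. ]), array([306.7, 215. ]), 78.9)
side bolt 1785 (array([ 468.3, -205.9]), array([209.2, 231.7]), 4.9)
```

View pics/side_b.png

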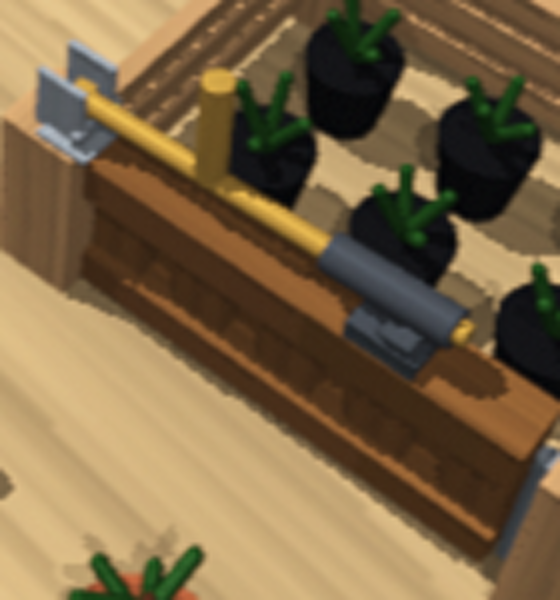

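The side picture shows the bolt with its nose between the cheeks, the toe hanging behind the lip, the knob free at the post and the hinge at lower right. Battery, plate and knob measurements agree with the given sizes and heights. I'll move to wrist views for refinement.

```bash
cat >> h.py <<'E'
def down(yaw):  # tool z down, tool x at yaw
    x=np.array([np.cos(yaw),np.sin(yaw),0]);z=np.array([0,0,-1.]);return R.from_matrix(np.c_[x,np.cross(z,x),z]).as_rotvec()
def rect(p):
    r=cv2.minAreaRect((p[:,:2]*1000).astype(np.float32));return np.round(r[0],1),np.round(r[1],1),round(r[2],1)
E
python3 - <<'E'
from h import *
for n,pts in(("scene",dict(spray=(293,375),tape=(338,405),seed=(265,185),bigbat=(328,205),small=(338,312))),("side",dict(spray=(333,195),tape=(306,180),seed=(352,420),bigbat=(268,355),small=(291,243)))):
    P=np.load(n+".npz")["P"]
    for k,(u,v) in pts.items(): print(n,k,np.round(np.nanmedian(P[v-2:v+3,u-2:u+3].reshape(-1,3),0),3))
y=np.radians(14)
for t in(y,y+np.pi):
    for p in((.455,.032,.25),(.455,.032,.04),(.42,.265,.3),(.42,.265,.04),(.556,.2986,.04)): 
        q=inverse_kinematics(p,down(t)); print(round(t,2),p,None if q is None else np.round(q,2))
for t in(np.radians(6)+np.pi/2,np.radians(6)-np.pi/2):
    for p in((.555,-.174,.25),(.555,-.174,.16),(.52,-.21,.16)):
        q=inverse_kinematics(p,down(t)); print(round(t,2),p,None if q is None else np.round(q,2))
manip.set_gripper(.08)
for a in (y,y+np.pi):
    q=inverse_kinematics((.44,.27,.32),down(a))
    if q is not None: print(a,q)
E
```

```text
scene spray [0.775 0.157 0.095]
scene tape [0.736 0.229 0.022]
scene seed [ 0.417 -0.275  0.062]
scene bigbat [ 0.385 -0.095  0.079]
scene small [0.588 0.105 0.042]
side spray [0.735 0.119 0.088]
side tape [0.787 0.28  0.013]
side seed [ 0.384 -0.303  0.066]
side bigbat [ 0.349 -0.124  0.081]
side small [0.58  0.094 0.044]
0.24 (0.455, 0.032, 0.25) [ 0.02 -0.17  2.03 -0.    1.28  1.34]
0.24 (0.455, 0.032, 0.04) [ 0.02  0.07  2.24 -0.    0.83  1.34]
0.24 (0.42, 0.265, 0.3) [ 0.51 -0.11  1.89 -0.    1.36  1.84]
0.24 (0.42, 0.265, 0.04) [ 0.51  0.15  2.15 -0.    0.84  1.84]
0.24 (0.556, 0.2986, 0.04) [ 0.45  0.37  1.86 -0.    0.91  1.78]
3.39 (0.455, 0.032, 0.25) [ 0.02 -0.17  2.03 -0.    1.28 -1.8 ]
3.39 (0.455, 0.032, 0.04) [ 0.02  0.07  2.24 -0.    0.83 -1.8 ]
3.39 (0.42, 0.265, 0.3) [ 0.51 -0.11  1.89  0.    1.36 -1.3 ]
3.39 (0.42, 0.265, 0.04) [ 0.51  0.15  2.15  0.    0.84 -1.3 ]
3.39 (0.556, 0.2986, 0.04) [ 0.45  0.37  1.86  0.    0.91 -1.36]
1.68 (0.555, -0.174, 0.25) [-0.35  0.08  1.8   0.    1.26 -0.45]
1.68 (0.555, -0.174, 0.16) [-0.35  0.15  1.89  0.    1.1  -0.45]
1.68 (0.52, -0.21, 0.16) [-0.43  0.11  1.93  0.    1.1  -0.53]
-1.47 (0.555, -0.174, 0.25) None
-1.47 (0.555, -0.174, 0.16) None
-1.47 (0.52, -0.21, 0.16) None
0.24434609527920614 [ 5.02133507e-01 -8.08094016e-02  1.83000982e+00 -8.88178420e-16
  1.39239224e+00  1.82858374e+00]
3.385938748868999 [ 0.50213351 -0.0808094   1.83000982  0.          1.39239224 -1.31300891]
```

```bash
python3 - <<'E'
from h import *
o=down(np.radians(14)+np.pi)
manip.move_pose((.47,.275,.33),o)
im,P=cap("wrist"); np.savez("w1.npz",im=im,P=P)
manip.move_pose((.455,.032,.25),o)
im2,P2=cap("wrist"); np.savez("w2.npz",im=im2,P=P2)
cv2.imwrite("pics/w.png",np.hstack([cv2.resize(im,(400,300)),cv2.resize(im2,(400,300))]))
print(manip.state()["clock"],manip.state()["tool_pos"])
c=im.reshape(-1,3).astype(int);p=P.reshape(-1,3)
m=(c.max(1)<60)&(p[:,2]>.009)&(p[:,2]<.019); print("plate",m.sum(),np.median(p[m,2]),rect(p[m]))
m=(c[:,2]>140)&(c[:,0]<90)&(p[:,2]>.024)&(p[:,2]<.04)&(c[:,1]<.62*c[:,2]); print("rails",m.sum(),rect(p[m]))
np.random.seed(0)
p=P2.reshape(-1,3); d=np.hypot(p[:,0]-.454,p[:,1]-.032)<.06
m=d&(p[:,2]>.052)&(p[:,2]<.07); print("bat",m.sum(),np.median(p[m,2]),rect(p[m]))
E
```

```text
3.025 [0.45582719 0.03302771 0.25077463]
plate 14717 0.013481045811908066 (array([547.1, 125.5]), array([334.1, 463.5]), 8.1)
rails 706 (array([485.3, 126. ]), array([485.2, 146.8]), 72.3)
bat 4201 0.059490173637126886 (array([450.9,  31. ]), array([83.6, 46. ]), 13.7)
```

View pics/w.png

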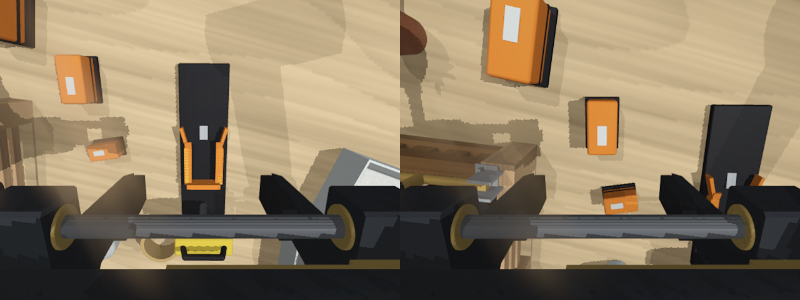

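The left half (shoe view) shows the plate, with rails and flares around (203,160) and the latch leaf at (203,132). The right half shows the battery lying clear at (602,125), with nothing near where the fingers go.

```bash
python3 - <<'E'
from h import *
h0=np.array([.556,.2986]); a=np.radians(13.7); M=np.array([[np.cos(a),np.sin(a)],[-np.sin(a),np.cos(a)]])
for f in("scene","side","w1"):
    d=np.load(f+".npz");p=d["P"].reshape(-1,3);c=d["im"].reshape(-1,3).astype(int)
    q=(p[:,:2]-h0)@M.T
    box=(abs(q[:,0])<.21)&(abs(q[:,1])<.065)
    m=box&(c.max(1)<60)&(p[:,2]>.007)&(p[:,2]<.020)
    print(f,"plate",m.sum(),np.median(p[m,2]),rect(p[m]))
    for x0,x1 in((-.19,-.15),(-.15,-.1)):
        k=m&(q[:,0]>x0)&(q[:,0]<x1);print("  y edges",np.round(np.percentile(q[k,1],[.5,99.5])*1000,1))
    print("  front end x",np.round(np.percentile(q[m,0],.3)*1000,1))
    o=box&(c[:,2]>130)&(c[:,0]<90)&(p[:,2]>.02)&(p[:,2]<.05)&(c[:,1]<.65*c[:,2])
    k=o&(q[:,0]>-.02)&(q[:,0]<.03)
    for s in(-1,1):
        kk=k&(q[:,1]*s>0); print("  rail",s,kk.sum(),np.round(np.percentile(q[kk,1],[1,50,99])*1000,1) if kk.sum() else"", np.median(p[kk,2]) if kk.sum() else "")
    k=o&(abs(q[:,1])<.02)&(q[:,0]>.03); print("  stop x",k.sum(),np.round(np.percentile(q[k,0],[1,50,99])*1000,1) if k.sum() else "")
E
```

```text
scene plate 4379 0.013715835687373112 (array([526.8, 291.5]), array([329.8,  99.3]), 13.7)
  y edges [-48.   49.2]
  y edges [-48.4  49.2]
  front end x -193.2
  rail -1 83 [-40.  -29.2 -24.4] 0.03177083593614527
  rail 1 102 [25.6 31.1 41.2] 0.03157161227181393
  stop x 0 
side plate 2858 0.01565746517037786 (array([524.3, 289.6]), array([330.1, 103.1]), 13.6)
  y edges [-51.   49.5]
  y edges [-50.6  49.3]
  front end x -196.6
  rail -1 78 [-41.6 -32.5 -25.1] 0.0345866903244087
  rail 1 77 [24.8 33.6 42.4] 0.03400055870874752
  stop x 74 [42.6 46.3 55. ]
w1 plate 14483 0.01349744876155129 (array([523.8, 292.1]), array([327. ,  98.3]), 13.8)
  y edges [-47.5  49.3]
  y edges [-47.5  49.5]
  front end x -196.0
  rail -1 147 [-39.7 -27.8 -25.2] 0.03139198696668455
  rail 1 298 [25.9 31.4 40.9] 0.03149166422955091
  stop x 406 [41.8 43.2 51.9]
```

```bash
python3 - <<'E'
from h import *
o=down(np.radians(13.8)+np.pi)
manip.move_pose((.453,.032,.12),o)
manip.move_linear((.453,.032,.028),.12)
manip.set_gripper(.03,25)
s=manip.state();print(s["clock"],s["tool_pos"],s["gripper_width"],s["grasp_force"],s["contact_force"])
manip.move_linear((.453,.032,.12),.15)
s=manip.state();print(s["clock"],s["gripper_width"],s["contact_force"],s["tool_pos"])
E
```

```text
5.1333 [0.45320632 0.03189654 0.02822762] 0.045949011612310894 25.00007259193808 [-0.66456005 -0.16273875  3.01356492]
5.9 0.045846469780701546 [-0.12754763  0.48311073 -3.50472686] [0.45193627 0.03202527 0.11890634]
```

```bash
cat >> h.py <<'E'
A=np.radians(13.7); U=np.array([np.cos(A),np.sin(A)]); V=np.array([-U[1],U[0]])
H=np.array([.5548,.2985])
def st(tag=""):
    s=manip.state(); f=s["contact_force"]; q=s["tool_pos"][:2]-H
    print(tag,"t%.1f x%.1f y%.1f z%.1f | fU%.1f fV%.1f fz%.1f w%.1f g%.1f"%(s["clock"],q@U*1e3,q@V*1e3,s["tool_pos"][2]*1e3,f[:2]@U,f[:2]@V,f[2],s["gripper_width"]*1e3,s["grasp_force"])); return s
def at(x,z,y=0): return np.r_[H+U*x+V*y,z]
E
python3 - <<'E'
from h import *
o=down(A+np.pi)
manip.move_pose(at(-.138,.12),o); st()
manip.move_linear(at(-.138,.055),.12); st()
manip.move_linear(at(-.138,.0446),.05); st("low")
for x in(-.11,-.09,-.075,-.06,-.045,-.03):
    manip.move_linear(at(x,.0446),.05); s=st()
    if np.hypot(*s["contact_force"][:2])>15: break
im,P=cap("side"); cv2.imwrite("pics/s2.png",cv2.resize(im[170:290,150:310],None,fx=4,fy=4))
E
```

```text
t6.8 x-138.6 y-0.8 z119.1 | fU-0.2 fV-0.1 fz-2.7 w45.8 g25.0
 t7.5 x-137.5 y-0.5 z55.3 | fU-0.5 fV0.4 fz-3.0 w45.5 g25.0
low t7.9 x-138.3 y-0.0 z44.4 | fU-0.6 fV-0.8 fz-2.6 w46.0 g25.0
 t8.6 x-110.1 y-0.1 z44.4 | fU0.4 fV-0.2 fz-2.5 w45.5 g25.0
 t9.1 x-89.4 y0.0 z44.8 | fU-0.0 fV-0.4 fz-1.8 w45.6 g25.0
 t9.6 x-74.4 y0.0 z44.7 | fU0.1 fV0.0 fz-0.7 w45.8 g25.0
 t10.0 x-59.4 y0.0 z44.7 | fU1.9 fV0.7 fz-2.5 w45.8 g25.0
 t10.5 x-44.4 y0.0 z44.7 | fU1.0 fV-0.8 fz-1.8 w46.1 g25.0
 t10.9 x-29.4 y0.0 z44.7 | fU-0.4 fV-0.6 fz-3.0 w45.6 g25.0
```

View pics/s2.png

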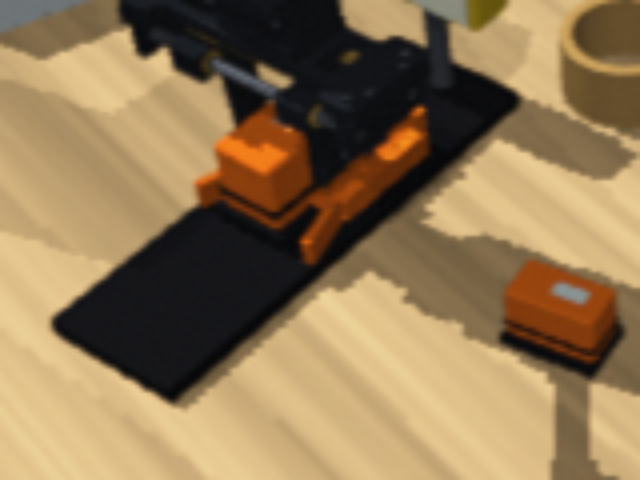

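The battery (265,165 in the crop) is entering between the flares, straight and level, with only small forces. I'll slide it on to the stop.

```bash
python3 - <<'E'
from h import *
for x in(-.015,-.005,0,.002,.004,.006,.008):
    manip.move_linear(at(x,.0446),.04); s=st()
    if s["contact_force"][:2]@U<-8: break
manip.dwell(.2); st("end")
E
```

```text
t11.5 x-14.5 y0.0 z44.7 | fU0.7 fV-0.2 fz-3.1 w46.2 g25.0
 t11.9 x-4.4 y0.0 z44.7 | fU0.4 fV0.1 fz-2.8 w46.0 g25.0
 t12.2 x0.2 y-0.0 z44.5 | fU1.0 fV-0.3 fz-2.8 w45.7 g25.0
 t12.4 x1.2 y-0.1 z44.2 | fU-2.5 fV-0.3 fz-2.9 w45.9 g25.0
 t12.7 x1.4 y-0.1 z43.7 | fU-7.2 fV-0.4 fz-0.5 w45.3 g25.0
 t12.9 x1.5 y-0.2 z43.2 | fU-9.6 fV0.8 fz1.2 w45.8 g25.0
end t13.1 x1.5 y-0.2 z43.1 | fU-10.9 fV-0.0 fz1.3 w45.8 g25.0
```

```bash
python3 - <<'E'
from h import *
manip.set_gripper(.075); manip.dwell(.25); st("open")
q=manip.state()["tool_pos"]; manip.move_linear((q[0],q[1],.16),.2)
manip.move_linear(at(-.07,.25),.25)
im,P=cap("side"); im2,P2=cap("wrist")
cv2.imwrite("pics/s3.png",np.hstack([cv2.resize(im[170:290,150:310],(400,300)),cv2.resize(im2[60:360,180:580],(400,300))]))
for p in(P,P2):
    p=p.reshape(-1,3);q=(p[:,:2]-H)
    m=(np.hypot(q[:,0],q[:,1])<.07)&(p[:,2]>.066)&(p[:,2]<.085); r=rect(p[m]); print(m.sum(),np.median(p[m,2]),r,(r[0]/1e3-H)@U,(r[0]/1e3-H)@V)
st()
E
```

```text
open t14.0 x6.0 y-0.0 z44.6 | fU-0.5 fV-0.4 fz-0.2 w74.7 g0.0
481 0.07533907997244749 (array([554.3, 297.5]), array([85.9, 49.8]), 14.8) -0.0007226127060644963 -0.0008531300469648245
3893 0.07347179395853737 (array([552.8, 298.1]), array([83.1, 46. ]), 13.7) -0.0020378334984215312 8.505664413222214e-05
 t15.4 x-70.4 y-0.3 z247.4 | fU-0.2 fV-0.2 fz-0.9 w75.0 g0.0
```

View pics/s3.png

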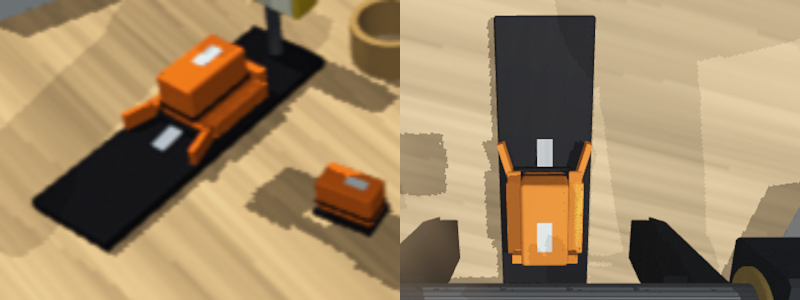

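Battery is seated against the stop, with the latch leaf visible behind it at (167,138) left and (544,152) right. I'll check the latch height numerically, then look at the gate from above.

```bash
python3 - <<'E'
from h import *
im,P=cap("wrist");p=P.reshape(-1,3);c=im.reshape(-1,3).astype(int);q=p[:,:2]-H;x=q@U;y=q@V
for lo in np.arange(-.09,-.04,.006):
    m=(x>lo)&(x<lo+.006)&(abs(y)<.006); n=(x>lo)&(x<lo+.006)&(abs(abs(y)-.02)<.005)
    print("latch x%.0f z%.1f floor %.1f"%(lo*1e3,np.median(p[m,2])*1e3,np.median(p[n,2])*1e3))
yaw=np.radians(6)
manip.move_pose((.53,-.16,.30),down(yaw+np.pi/2)); manip.set_gripper(.045); manip.dwell(.2)
im,P=cap("wrist"); np.savez("w3.npz",im=im,P=P); st()
for f in("scene","side","w3"):
    d=np.load(f+".npz");p=d["P"].reshape(-1,3);c=d["im"].reshape(-1,3).astype(int)
    b=(abs(p[:,0]-.56)<.05)&(p[:,1]>-.38)&(p[:,1]<-.06)
    m=b&(p[:,2]>.19)&(p[:,2]<.21); print(f,"knob",m.sum(),rect(p[m]) if m.sum()>5 else "",np.median(p[m,2]) if m.sum() else "")
    m=b&(p[:,2]>.127)&(p[:,2]<.16)&(p[:,1]<-.10)
    l=cv2.fitLine((p[m,:2]).astype(np.float32),cv2.DIST_HUBER,0,.005,.005).ravel(); print("  rod yaw",m.sum(),np.degrees(np.arctan2(-l[0]*np.sign(l[1]),abs(l[1]))),l[2:])
    b2=b&(p[:,2]>.104)&(p[:,2]<.114); print("  railtop",b2.sum(),rect(p[b2]))
cv2.imwrite("pics/w3.png",im)
E
```

```text
latch x-90 z337.7 floor 337.6
latch x-84 z13.5 floor 13.5
latch x-78 z13.7 floor 13.6
latch x-72 z14.5 floor 13.6
latch x-66 z15.4 floor 13.5
latch x-60 z16.1 floor 13.6
latch x-54 z17.0 floor 13.6
latch x-48 z43.0 floor 35.7
latch x-42 z73.1 floor 72.7
 t18.0 x-132.7 y-439.7 z300.0 | fU-0.1 fV-0.3 fz-1.3 w44.8 g0.0
scene knob 44 (array([ 555.5, -173.7]), array([15.4, 13.4]), 47.4) 0.19727464139845174
  rod yaw 636 7.7518654 [ 0.56417006 -0.22028774]
  railtop 1244 (array([ 561.2, -225.1]), array([ 48.1, 315.4]), 6.9)
side knob 76 (array([ 554.3, -174.9]), array([14.2, 14. ]), 86.8) 0.19869434347483617
  rod yaw 1130 5.7613916 [ 0.5533454  -0.19193114]
  railtop 2099 (array([ 560.4, -224.7]), array([ 46.5, 316.2]), 6.8)
w3 knob 392 (array([ 552.7, -174.1]), array([14.5, 15. ]), 72.4) 0.1978303448761099
  rod yaw 2819 6.535074 [ 0.5539665  -0.18772455]
  railtop 5898 (array([ 558.5, -225.7]), array([ 44.9, 314.4]), 6.6)
```

View pics/w3.png

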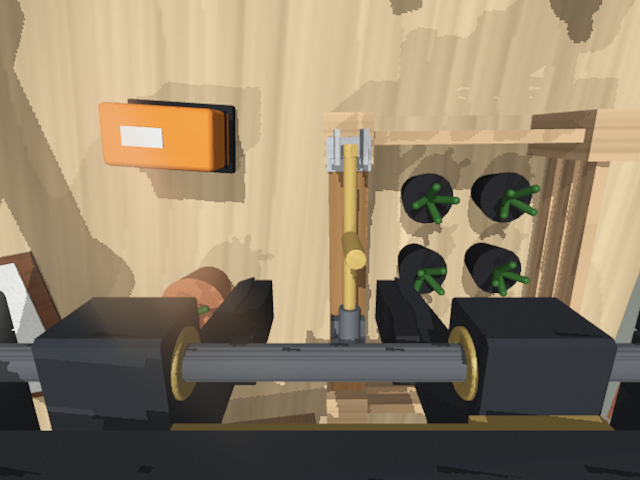

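The wrist view shows the knob top at (355,258), the rod running straight up to the keeper at (350,150), and the fingers' path clear. The latch is up by about 4 mm, and the gate yaw is about 6.7°.

```bash
cat >> h.py <<'E'
G=np.radians(6.7); GX=np.array([np.cos(G),np.sin(G)]); GY=np.array([-GX[1],GX[0]]); KN=np.array([.554,-.1743]); HG=KN-.192*GY
def sg(tag=""):
    s=manip.state(); f=s["contact_force"]; q=s["tool_pos"][:2]-KN
    print(tag,"t%.1f gx%.1f gy%.1f z%.1f | fx%.1f fy%.1f fz%.1f w%.1f g%.1f"%(s["clock"],q@GX*1e3,q@GY*1e3,s["tool_pos"][2]*1e3,f[:2]@GX,f[:2]@GY,f[2],s["gripper_width"]*1e3,s["grasp_force"])); return s
def ka(y,z,x=0): return np.r_[KN+GX*x+GY*y,z]
E
python3 - <<'E'
from h import *
o=down(G+np.pi/2)
manip.move_pose(ka(0,.23),o); sg()
manip.move_linear(ka(0,.158),.12); sg()
manip.set_gripper(.005,12); sg("grip12")
manip.set_gripper(.005,40); manip.dwell(.1); sg("grip40")
E
```

```text
t18.4 gx-1.0 gy0.4 z228.8 | fx-0.5 fy0.1 fz0.3 w45.1 g0.0
 t19.1 gx0.7 gy-0.3 z159.2 | fx0.5 fy0.8 fz-0.0 w44.9 g0.0
grip12 t19.7 gx0.3 gy-0.1 z158.4 | fx1.3 fy0.6 fz2.4 w15.6 g12.0
grip40 t20.0 gx0.3 gy-0.1 z158.4 | fx-0.2 fy-0.3 fz4.0 w14.9 g40.0
```

```bash
python3 - <<'E'
from h import *
z0=.158
for l in(.003,.006,.008):
    manip.move_linear(ka(0,z0+l),.03); s=sg("lift")
lz=.008
for d in(.006,.012,.018,.024,.030,.036):
    manip.move_linear(ka(-d,z0+lz*(112-d*1e3)/112),.05); s=sg("draw")
    if s["contact_force"][:2]@GY>20: print("stuck");break
im,P=cap("side"); cv2.imwrite("pics/s4.png",cv2.resize(im[230:390,310:470],(600,600)))
E
```

```text
lift t20.3 gx-0.2 gy-0.0 z160.3 | fx1.6 fy-2.6 fz-3.8 w14.7 g40.0
lift t20.5 gx-0.3 gy-0.8 z163.3 | fx1.7 fy-4.7 fz-5.4 w14.9 g40.0
lift t20.8 gx-0.4 gy-1.3 z165.1 | fx2.8 fy-6.5 fz-6.1 w14.7 g40.0
draw t21.0 gx-0.3 gy-6.0 z164.9 | fx1.5 fy-1.4 fz-4.6 w15.1 g40.0
draw t21.3 gx-0.1 gy-12.1 z164.9 | fx1.7 fy-0.0 fz-5.3 w14.8 g40.0
draw t21.6 gx-0.1 gy-18.5 z164.7 | fx1.8 fy-0.3 fz-4.3 w15.0 g40.0
draw t21.8 gx-0.0 gy-24.7 z164.2 | fx1.8 fy-1.3 fz-6.4 w14.5 g40.0
draw t22.1 gx0.0 gy-30.7 z163.9 | fx0.4 fy-0.2 fz-5.2 w15.0 g40.0
draw t22.4 gx0.0 gy-36.7 z163.4 | fx1.3 fy-1.0 fz-4.3 w15.0 g40.0
```

View pics/s4.png

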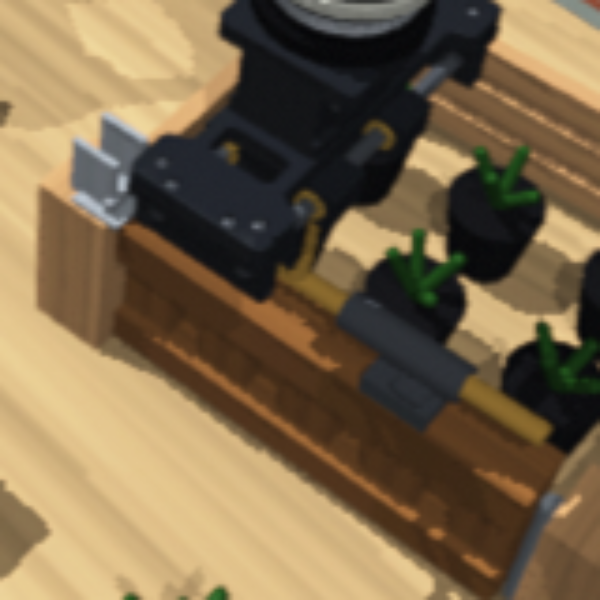

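The keeper cheeks at (105,165) are empty and the rod sticks out behind the barrel at (510,405), so the bolt is drawn clear. Now I'll swing the gate along the arc.

```bash
python3 - <<'E'
from h import *
r=.192-.036
for th in np.arange(.04,.25,.04):
    g=G+th; p=HG+r*np.array([-np.sin(g),np.cos(g)])
    manip.move_linear(np.r_[p,.1632],.04,down(g+np.pi/2)); s=sg("th%.2f"%th)
    if np.hypot(*s["contact_force"][:2])>20: print("high");break
manip.dwell(.4); sg("end")
im,P=cap("scene"); im2,_=cap("side"); cv2.imwrite("pics/s5.png",np.hstack([cv2.resize(im[150:300,170:370],(400,300)),cv2.resize(im2[180:380,230:497],(400,300))]))
p=P.reshape(-1,3); 
E
```

```text
th0.04 t22.7 gx-5.9 gy-36.6 z163.4 | fx3.1 fy-2.0 fz-5.7 w14.9 g40.0
th0.08 t23.0 gx-12.1 gy-36.7 z163.4 | fx2.5 fy-0.5 fz-5.3 w15.0 g40.0
th0.12 t23.3 gx-18.4 gy-37.1 z163.3 | fx3.5 fy-1.3 fz-4.0 w15.2 g40.0
th0.16 t23.6 gx-24.6 gy-37.9 z163.3 | fx3.7 fy-1.5 fz-5.0 w14.6 g40.0
th0.20 t23.9 gx-30.8 gy-39.0 z163.2 | fx3.3 fy-0.2 fz-4.2 w14.9 g40.0
th0.24 t24.3 gx-36.9 gy-40.3 z163.3 | fx2.6 fy-0.4 fz-4.7 w14.6 g40.0
end t24.7 gx-37.0 gy-40.4 z163.2 | fx3.5 fy-0.4 fz-4.2 w15.1 g40.0
```

View pics/s5.png

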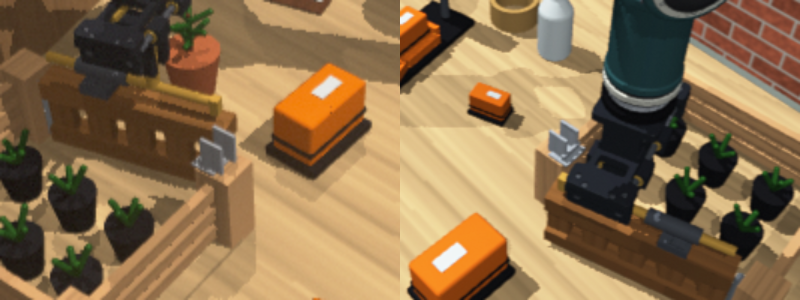

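The gate stands open, with its latch edge at (215,130) in the left view clear of the post. It is held at the knob with about 3.5 N of spring force, and the seedling is upright.

```bash
python3 -c "
from h import *
print(order.close_job())"
```

```text
the job is handed in; nothing more can be done
None
```

I handed the job in: the battery is home with the latch up behind it, the bolt is lifted and drawn clear, and the gate is held about 6 cm open; I moved none of the bystanders, and no verdict came back.

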